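Unstack delivered drive spares into their storage trays

ROBOT

A 6-joint arm with a two-finger parallel gripper is mounted at the origin on the work surface. World frame = base frame: x ahead of the robot, y to its left, z up, the work surface at z = 0. Lengths are in m, angles in degrees, forces in N, time in s.
With the tool pointing down it reaches from about 0.375 to 0.925 m from the base axis. Payload 5.7 kg.
Tool frame: the origin (TCP) lies between the finger pads; the fingertips stand 8 mm ahead of it and the grasp point (between the pads) lies 11 mm behind it; x points along the fingers, z is the direction in which the jaws open and shut, and the axes are right-handed (so a half turn about x gives the same grasp; the last joint's range is limited). The gripper opens to 88 mm and grips with 3 to 60 N. Pads are 20 mm wide; open, the fingers measure 115 mm over their backs; the gripper's body (75 mm by 178 mm) begins 61 mm behind the grasp point.
Start: joints at [63.478, 20.558, 86.54, -0, 72.909, -6.595], TCP at [0.204, 0.564, 0.231] pointing down, gripper open.
Joint ranges: [-170.27, 170.27], [-57.76, 135], [12.27, 136.19], [-55.21, 235.2], [11.17, 155.16], [-170.74, 170.74]. Speed limits (degrees/s): [136.94, 136.94, 180, 180, 180, 180].

INTERFACE

Orientations are given as [roll, pitch, yaw] about the fixed x, y, z axes, in that order (R = Rz(yaw) Ry(pitch) Rx(roll)).
In Python, from rig import get_obs, grab_frame, camera_params, hand_in gives the robot as it stands.
- The arm moves only by the tool apply_moves, never from a script. Its argument "plan" is a list of rows, each an object with "angular": the turn, a rotation vector about the tool's x, y, z in degrees, a list of three; "translation": the shift along the tool's x, y, z in m, a list of three; "hand": the gripper command: -1 is shut, 1 is fully open, values between are in proportion. In form: [{"angular": [ax, ay, az], "translation": [tx, ty, tz], "hand": hand}, ...]. A call has 1 to 12 rows; each row is the pose to reach, as a shift and turn from the pose commanded when the call began, along the tool's axes at that moment; what a row does not reach only later rows make up. A row lasts 1/8 s, in which the tool goes at most 62.5 mm and 10.7 degrees, less where a joint would pass 70% of its speed; a pose out of reach is approached as far as the arm can. A call with a gripper value outside its range is refused whole. The fingers move at their own pace and stop on an object; "grip_force" is the grip in N (left out, the last holds). Time passes only in rows, so rows that repeat a pose let the fingers close. It gives the time, the measured TCP pose, the force and the opening at its end, in the units of the state.
- get_obs(): the state, without advancing time (a new reading comes with each control period).
- grab_frame(name): name is "scene" or "top"; returns (picture, depth): 420x560x3 uint8, blue, green, red; 420x560 float32, m along the optical axis (not along the pixel's ray), 0 where there is no reading.
- camera_params(name): a dict with "intrinsics" (3x3 intrinsics, pixels), "k1" (the pictures are not rectified: a ray, as slopes to the right and down, at radius r is drawn at 1 + k1 r^2 times it, then the intrinsics apply), "world_to_cam" (4x4, takes a point from world to camera coordinates). Camera axes: x right, y down, z forward; pixel columns grow to the right and rows downward; lengths in m; the calibration is good to about 2 mm. A picture is of the moment at which its call begins. camera_params takes no time and is no camera call.
- hand_in(): hands the job in, once; it reports no verdict.
The state is a dict: "time": time; "qpos": joint angles; "joint_vel": joint speeds; "tau": joint torques, N m; "tcp_pos": TCP position; "tool_rot": TCP orientation; "force": force on the tool from outside, world axes, zero at the start; "wrist_torque": the same for the moment, N m; "width": finger opening in m.
Only numpy, scipy, OpenCV 4.12 (cv2) and the standard library are available. Lean on these libraries where they do the work, as an engineer would, in place of code of your own. Each camera call takes 0.05 s, during which the arm holds its last target.

TASK

Some drive spares have come in, three piled up in a stack and one standing beside it. Take the stack apart and put every part, hub upwards and lying flat on the tray floor inside the rim, into the tray made for its outline and size: the big gear in the large round tray, the square flange in the large square tray, the small sprocket in the small round tray and the little square bush in the small square tray. Do not let any part tip over, and leave the grease can and the tape roll where they stand.

Things in the scene. Friction and masses are not known exactly. Their poses are not given: they have to be found in the camera images.
- gear: Large black plastic spur gear: toothed disc 100 mm across and 16 mm thick, with a round hub 40 mm across on top of it up to 46 mm total height; 0.18 to 0.28 kg. Grip it by the hub. It is either the bottom of the stack or stands alone, on a 4 mm thick, 120 mm square cork pad. Its origin is the centre of its underside, z up along its hub.
- flange: Square grey four-bolt flange bearing: plate 96 x 96 mm and 16 mm thick, sides along its x and y, with a round hub 44 mm across on top up to 46 mm total height; 0.36 to 0.56 kg. Grip it by the hub. It is either the bottom of the stack or stands alone, on a 4 mm thick, 120 mm square cork pad. Its origin is the centre of its underside, z up along its hub.
- sprocket: Small steel chain sprocket: toothed disc 76 mm across and 10 mm thick, with a round hub 36 mm across on top up to 38 mm total height; 0.30 to 0.48 kg. Grip it by the hub. It is the middle of the stack, lying loose on the hub of the gear or the flange. Its origin is the centre of its underside, z up along its hub.
- bush: Little square brass flanged bush: plate 46 x 46 mm and 8 mm thick, sides along its x and y, with a round neck (its hub) 28 mm across on top up to 36 mm total height; 0.16 to 0.25 kg. Grip it by the neck. It is the top of the stack, lying loose on the sprocket's hub; top of the whole stack 124 mm above the bench. Its origin is the centre of its underside, z up along its hub.
- tray_round_large: Large round aluminium tray, the gear's place: 120 mm inside, floor 3 mm thick, rim 4 mm thick and 10 mm high. Fixed to the bench. Its origin is the centre of its underside, z up.
- tray_square_large: Large square aluminium tray, the flange's place: 116 x 116 mm inside, sides along its x and y, floor 3 mm thick, rim 4 mm thick and 10 mm high; turn the flange to its sides so that it drops inside the rim. Fixed to the bench. Its origin is the centre of its underside, z up.
- tray_round_small: Small round aluminium tray, the sprocket's place: 96 mm inside, floor 3 mm thick, rim 4 mm thick and 10 mm high. Fixed to the bench. Its origin is the centre of its underside, z up.
- tray_square_small: Small square aluminium tray, the bush's place: 66 x 66 mm inside, sides along its x and y, floor 3 mm thick, rim 4 mm thick and 10 mm high; turn the bush to its sides so that it drops inside the rim. Fixed to the bench. Its origin is the centre of its underside, z up.
- grease_can: Plain steel grease can, 64 mm across and 85 mm high, a loose bystander to be left alone. Its origin is the centre of its underside.
- tape_roll: Brown tape roll lying flat, 90 mm across, 72 mm hole, 48 mm high, a loose bystander to be left alone. Its origin is the centre of its underside.
Mind the look-alikes: they are no part of the job. Leave any green look-alike of the sprocket alone.

How it is judged:
By the outcome, as a careful person would: the job done as asked, in the order asked, and still so for the second after the job is handed in, with the robot touching nothing.
It also fails if it takes over 125 s, if anything falls off the work surface, if the arm or the gripper's body presses on something with over 40 N, if the wrist force passes 120 N, or if a joint passes its speed limit or range.

## Working session

There is one attempt and no reset: what is moved stays moved. The work goes in short steps, Python scripts to look and compute and a tool call to move; the robot and the scene stay as the last step left them, time stands still between calls to the robot, and variables do not carry over. Pictures are saved under pics/ and viewed, and the job is handed in when it is done.

Besides the shell and the picture viewer there is one more tool, called after "Call:" as a command line: name --argument value ..., lists and objects as JSON in quotes. apply_moves: Moves the arm, as the interface text tells. Its arguments: {"type":"object","properties":{"plan":{"type":"array","items":{"type":"object","properties":{"angular":{"type":"array","items":{"type":"number"}},"translation":{"type":"array","items":{"type":"number"}},"hand":{"type":"number"}}}},"grip_force":{"type":"number"}},"required":["plan"]}

```bash
mkdir -p pics; ls
cat > h.py <<'E'
import numpy as np,cv2
from rig import get_obs,grab_frame,camera_params,hand_in
E
python3 - <<'E'
from h import *
print(get_obs())
for n in("scene","top"):
    p,d=grab_frame(n); cv2.imwrite(f"pics/{n}0.png",p); np.savez(f"{n}0.npz",p=p,d=d); print(camera_params(n))
E
```

```text
pics
{'time': 0.0, 'qpos': array([ 6.34794238e+01,  2.05968229e+01,  8.65978618e+01, -9.06807698e-04,
        7.29101167e+01, -6.59396861e+00]), 'joint_vel': array([-0.04737516, -0.07396312, -0.03709285,  0.04790673, -0.02130241,
       -0.05280054]), 'tau': array([ 2.89896088e-04, -5.15356708e+01, -2.70731181e+01,  6.79264823e-02,
        3.48564587e-02, -1.40377888e-04]), 'tcp_pos': array([0.20418938, 0.56346452, 0.22982863]), 'tool_rot': array([ 173.87962203,   89.89519492, -116.0467183 ]), 'force': array([-0.57689614, -0.07177384,  0.10758735]), 'wrist_torque': array([-0.02921755,  0.00210722, -0.0511684 ]), 'width': 0.08738441332420632}
{'intrinsics': array([[386.30237175,   0.        , 274.88947546],
       [  0.        , 386.30237175, 209.13243369],
       [  0.        ,   0.        ,   1.        ]]), 'k1': -0.10922982218856156, 'world_to_cam': array([[ 0.56746707,  0.82337503,  0.0058888 , -0.27415894],
       [ 0.46700375, -0.31595055, -0.82588301, -0.1956323 ],
       [-0.67815088,  0.4714115 , -0.56381076,  1.34799091],
       [ 0.        ,  0.        ,  0.        ,  1.        ]])}
{'intrinsics': array([[479.08222205,   0.        , 281.70246125],
       [  0.        , 479.08222205, 206.98770449],
       [  0.        ,   0.        ,   1.        ]]), 'k1': 0.011911763758372575, 'world_to_cam': array([[-0.02225575, -0.99974864,  0.00271005, -0.02049522],
       [-0.99860805,  0.02210054, -0.04789073,  0.50227306],
       [ 0.0478188 , -0.00377213, -0.9988489 ,  1.23176522],
       [ 0.        ,  0.        ,  0.        ,  1.        ]])}
```

View pics/scene0.png

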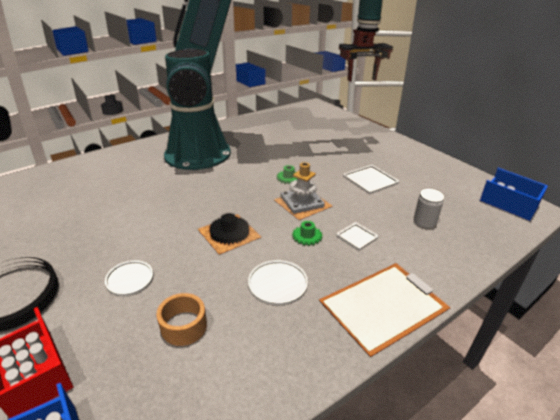

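View pics/top0.png

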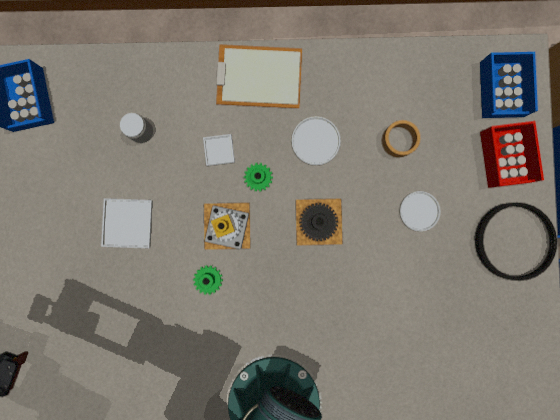

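```bash
cat >> h.py <<'E'
def ray(n,uv):
    c=camera_params(n); K=c["intrinsics"]; T=c["world_to_cam"]
    uv=np.asarray(uv,float).reshape(-1,1,2)
    s=cv2.undistortPoints(uv,K,np.array([c["k1"],0,0,0,0.]))[:,0]
    R=T[:3,:3]; o=-R.T@T[:3,3]; d=np.c_[s,np.ones(len(s))]@R
    return o,d
def onplane(n,uv,z):
    o,d=ray(n,uv); t=(z-o[2])/d[:,2]; return (o+d*t[:,None])
def cloud(n,dep):
    h,w=dep.shape; u,v=np.meshgrid(np.arange(w),np.arange(h))
    o,d=ray(n,np.c_[u.ravel(),v.ravel()]); P=o+d*dep.ravel()[:,None]; P[dep.ravel()==0]=np.nan
    return P.reshape(h,w,3)
def big(mask):
    cs,_=cv2.findContours(mask.astype(np.uint8),cv2.RETR_EXTERNAL,cv2.CHAIN_APPROX_NONE); return max(cs,key=cv2.contourArea)
def mm_rect(n,c,z):
    P=onplane(n,c.reshape(-1,2),z)[:,:2].astype(np.float32)
    return cv2.minAreaRect(P*1000),cv2.minEnclosingCircle(P*1000)
E
python3 - <<'E'
from h import *
f=np.load("top0.npz");p,d=f["p"],f["d"]
P=cloud("top",d)
hsv=cv2.cvtColor(p,cv2.COLOR_BGR2HSV)
a=cv2.resize(p[185:265,185:365],None,fx=4.4,fy=4.4,interpolation=cv2.INTER_CUBIC);cv2.imwrite("pics/crop.png",a)
white=(hsv[...,1]<40)&(hsv[...,2]>170)
for nm,(u,v,r) in dict(SqL=(127,223,36),SqS=(219,150,24),RL=(316,140,32),RS=(420,211,30)).items():
    m=np.zeros(d.shape,bool);m[v-r:v+r,u-r:u+r]=white[v-r:v+r,u-r:u+r]
    print(nm,mm_rect("top",big(m),0.010), np.nanmedian(P[v-5:v+5,u-5:u+5,2]))
for nm,(u,v,r) in dict(stack=(227,226,24),gear=(319,221,24),g1=(258,177,16),g2=(207,280,16)).items():
    Q=P[v-r:v+r,u-r:u+r].reshape(-1,3);Q=Q[~np.isnan(Q[:,2])]
    print(nm,np.histogram(Q[:,2]*1000,bins=np.arange(-4,136,4)))
# top of the hubs
def circ(u,v,r,z0,z1):
    m=np.zeros(d.shape,bool);s=np.s_[v-r:v+r,u-r:u+r];m[s]=(P[s][...,2]>z0)&(P[s][...,2]<z1)
    return m
for nm,a,z in (("bush",(227,226,24,.110,.14),.124),("bushplate",(227,226,24,.09,.14),.1),("sprk",(227,226,30,.054,.14),.06),("gear",(319,221,28,.04,.07),.05),("g1",(258,177,16,.028,.06),.038),("g2",(207,280,16,.028,.06),.038)):
    m=circ(*a);print(nm,m.sum(),np.nanmean(P[m],0)*1000,mm_rect("top",big(m),z))
E
```

```text
SqL (((469.45977783203125, 369.50531005859375), (114.99064636230469, 121.78389739990234), 86.6386489868164), ((468.2941589355469, 368.3813171386719), 81.28954315185547)) 0.003679645047397262
SqS (((655.8473510742188, 130.59271240234375), (68.91129302978516, 71.71199035644531), 5.389268398284912), ((655.8194580078125, 130.02114868164062), 48.43208312988281)) 0.0034171792974493354
RL (((671.5449829101562, -123.90699768066406), (118.73477935791016, 115.40143585205078), 43.51700210571289), ((671.4353637695312, -122.56784057617188), 61.87949752807617)) 0.003841694155176212
RS (((484.8763732910156, -386.8980712890625), (91.2658462524414, 92.51628875732422), 43.355621337890625), ((483.5855712890625, -386.8453369140625), 50.12635040283203)) 0.0033863328120906644
stack (array([ 94, 380, 364,  60,  36, 259, 386,  50,   1,   0,   0,   0,   0,
         4,  12, 130, 129,  18,   0,   0,   0,   0,   0,   6,  97, 133,
        14,   3,   3,   4,   3,  38,  56,   8]), array([ -4,   0,   4,   8,  12,  16,  20,  24,  28,  32,  36,  40,  44,
        48,  52,  56,  60,  64,  68,  72,  76,  80,  84,  88,  
[... 1851 characters left out ...]
0295410156, 111.82113647460938), 38.67053985595703))
gear 193 [ 462.74248152 -124.68717198   50.74112834] (((462.5331115722656, -125.69434356689453), (37.74504852294922, 35.183536529541016), 88.73001098632812), ((462.5395202636719, -124.87346649169922), 19.935829162597656))
g1 155 [583.27502774  29.01733223  38.07967615] (((583.4933471679688, 29.605091094970703), (34.35348892211914, 34.2182731628418), 25.41800308227539), ((583.4881591796875, 29.279956817626953), 18.153568267822266))
g2 164 [317.92471031 164.07463506  38.13646097] (((317.72442626953125, 163.9224853515625), (33.80352020263672, 34.7490348815918), 25.749324798583984), ((317.92608642578125, 163.7079620361328), 18.08616065979004))
```

View pics/crop.png

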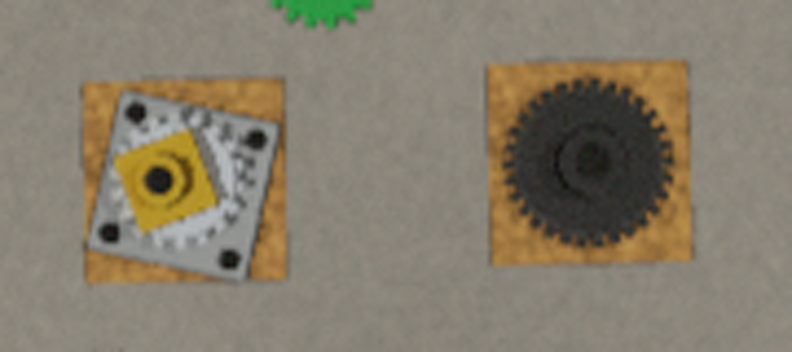

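```bash
cat >> h.py <<'E'
from scipy.spatial.transform import Rotation as Ro
def tool():
    o=get_obs(); return o,Ro.from_euler("xyz",o["tool_rot"],degrees=True).as_matrix()
def phi():
    o,R=tool(); return np.degrees(np.arctan2(R[1,2],R[0,2]))
def go(x,y,z,jaw=None):
    o,R=tool(); d=R.T@(np.array([x,y,z])-o["tcp_pos"])
    a=phi(); s="";
    if jaw is not None: s="turn about x %.1f"%(((-(jaw-a))+90)%180-90)
    print("t %.2f"%o["time"],"tcp",o["tcp_pos"].round(4),"jaw %.1f"%a,"delta",d.round(4),s,"tilt",R[:,0].round(4),"q6 %.1f"%o["qpos"][5],"F",o["force"].round(1),"w %.4f"%o["width"])
E
python3 - <<'E'
from h import *
f=np.load("top0.npz");p,d=f["p"],f["d"];P=cloud("top",d)
hsv=cv2.cvtColor(p,cv2.COLOR_BGR2HSV)
white=(hsv[...,1]<40)&(hsv[...,2]>170)
def edges(c,z):
    Q=(onplane("top",c.reshape(-1,2),z)[:,:2]*1000).astype(np.float32)
    r=cv2.minAreaRect(Q); cen=np.array(r[0]); th=np.radians(r[2]);A=np.array([[np.cos(th),np.sin(th)],[-np.sin(th),np.cos(th)]])
    L=(Q-cen)@A.T; hw=np.array(r[1])/2; out=[];off=[]
    for ax in(0,1):
        for s in(-1,1):
            m=(abs(L[:,ax]-s*hw[ax])<4)&(abs(L[:,1-ax])<hw[1-ax]*.8)
            k=np.polyfit(L[m,1-ax],L[m,ax],1); out.append(r[2]+np.degrees(np.arctan(k[0]))*(1 if ax else -1)); off.append(k[1])
    print(r, "angles",np.round(out,1),"off",np.round(off,1), "centre",cen+A.T@np.array([(off[0]+off[1])/2,(off[2]+off[3])/2]))
for nm,(u,v,r) in dict(SqL=(127,223,36),SqS=(219,150,24)).items():
    m=np.zeros(d.shape,bool);m[v-r:v+r,u-r:u+r]=white[v-r:v+r,u-r:u+r]
    print(nm);edges(big(m),0.010)
s=np.s_[190:262,195:260]
m=np.zeros(d.shape,bool);m[s]=((hsv[s][...,1]>120)&(P[s][...,2]>.085));print("bush");edges(big(m),.096)
m=np.zeros(d.shape,bool);m[s]=(P[s][...,2]>.0135)&((hsv[s][...,1]<70)|(P[s][...,2]>.05));m=cv2.morphologyEx(m.astype(np.uint8),cv2.MORPH_OPEN,np.ones((3,3)));print("flange");edges(big(m),.02)
go(.457,.113,.25,0)
E
```

```text
SqL
((469.4597473144531, 369.50531005859375), (114.99063873291016, 121.78389739990234), 86.63863372802734) angles [86.2 87.  87.5 86.8] off [-56.3  56.  -58.5  58.9] centre [469.29330711 369.4000983 ]
SqSTraceback (most recent call last):
  File "<stdin>", line 16, in <module>
  File "<stdin>", line 12, in edges
    raise TypeError("expected non-empty vector for x")
TypeError: expected non-empty vector for x
```

Run:
```python
from h import *
f=np.load("top0.npz");p,d=f["p"],f["d"];P=cloud("top",d)
hsv=cv2.cvtColor(p,cv2.COLOR_BGR2HSV)
white=(hsv[...,1]<40)&(hsv[...,2]>150)
def edges(m,z):
    m=cv2.morphologyEx(m.astype(np.uint8),cv2.MORPH_OPEN,np.ones((3,3)))
    c=big(m)
    Q=(onplane("top",c.reshape(-1,2),z)[:,:2]*1000).astype(np.float32)
    r=cv2.minAreaRect(Q); cen=np.array(r[0]); th=np.radians(r[2]);A=np.array([[np.cos(th),np.sin(th)],[-np.sin(th),np.cos(th)]])
    L=(Q-cen)@A.T; hw=np.array(r[1])/2; out=[];off=[]
    for ax in(0,1):
        for s in(-1,1):
            m=(abs(L[:,ax]-s*hw[ax])<5)&(abs(L[:,1-ax])<hw[1-ax]*.8)
            if m.sum()<4: print("few",ax,s);off.append(s*hw[ax]);continue
            k=np.polyfit(L[m,1-ax],L[m,ax],1); out.append(r[2]+np.degrees(np.arctan(k[0]))*(1 if ax else -1)); off.append(k[1])
    print(r, "angles",np.round(out,1),"off",np.round(off,1), "centre",cen+A.T@np.array([(off[0]+off[1])/2,(off[2]+off[3])/2]))
for nm,(u,v,r) in dict(SqL=(127,223,36),SqS=(219,150,24)).items():
    m=np.zeros(d.shape,bool);m[v-r:v+r,u-r:u+r]=white[v-r:v+r,u-r:u+r]
    print(nm);edges(m,0.010)
s=np.s_[190:262,195:260]
m=np.zeros(d.shape,bool);m[s]=((hsv[s][...,1]>120)&(P[s][...,2]>.085));print("bush");edges(m,.096)
m=np.zeros(d.shape,bool);m[s]=(P[s][...,2]>.0135)&((hsv[s][...,1]<70)|(P[s][...,2]>.05));print("flange");edges(m,.02)
go(.457,.113,.25,0)
a=cv2.resize(p[120:180,180:260],None,fx=8,fy=8,interpolation=cv2.INTER_CUBIC);cv2.imwrite("pics/sqs.png",a)
```

```text
SqL
((469.4588623046875, 369.25909423828125), (116.04450225830078, 126.95799255371094), 86.63763427734375) angles [86.5 87.2 87.4 85.7] off [-56.8  56.4 -61.2  61.2] centre [469.45166098 369.05570144]
SqS
((657.3721313476562, 131.2900390625), (75.4585189819336, 73.5027084350586), 6.061669826507568) angles [6.  7.3 6.5 6.8] off [-36.6  35.5 -35.6  35. ] centre [656.84930264 130.92159218]
bush
((455.9604187011719, 112.72537994384766), (43.575984954833984, 45.08179473876953), 19.633148193359375) angles [20.6 18.8 20.5 18.8] off [-20.7  20.4 -21.4  21.6] centre [455.79685439 112.77131115]
flange
((453.7821044921875, 112.04511260986328), (95.1568603515625, 94.53868865966797), 76.77027130126953) angles [76.3 76.6 76.6 76. ] off [-46.3  46.3 -46.   45.8] centre [453.89724053 112.05710846]
t 0.10 tcp [0.2042 0.5635 0.2299] jaw 70.1 delta [-0.0196 -0.3912 -0.3374] turn about x 70.1 tilt [-8.0e-04 -1.5e-03 -1.0e+00] q6 -6.6 F [-0.5  0.1  0.1] w 0.0878
```

View pics/sqs.png

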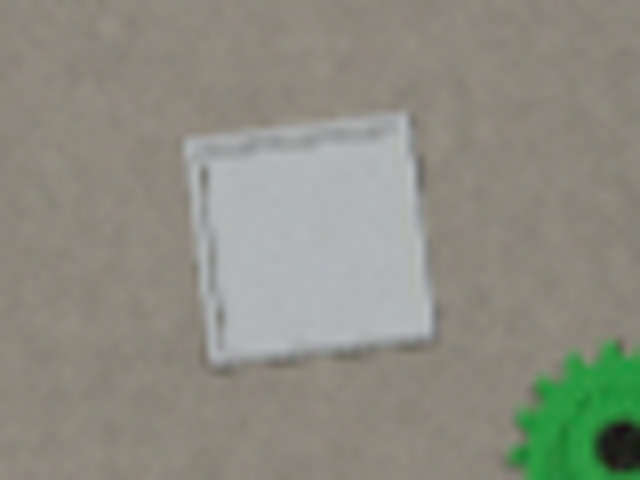

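Call:
apply_moves --plan '[{"angular": [50,0,0],"translation": [0.02,-0.391,-0.337],"hand": 0.4},{"angular": [50,0,0],"translation": [0.02,-0.391,-0.337],"hand": 0.4},{"angular": [50,0,0],"translation": [0.02,-0.391,-0.337],"hand": 0.4},{"angular": [50,0,0],"translation": [0.02,-0.391,-0.337],"hand": 0.4},{"angular": [50,0,0],"translation": [0.02,-0.391,-0.337],"hand": 0.4},{"angular": [50,0,0],"translation": [0.02,-0.391,-0.337],"hand": 0.4},{"angular": [50,0,0],"translation": [0.02,-0.391,-0.337],"hand": 0.4},{"angular": [50,0,0],"translation": [0.02,-0.391,-0.337],"hand": 0.4},{"angular": [50,0,0],"translation": [0.02,-0.391,-0.337],"hand": 0.4},{"angular": [50,0,0],"translation": [0.02,-0.391,-0.337],"hand": 0.4},{"angular": [50,0,0],"translation": [0.02,-0.391,-0.337],"hand": 0.4},{"angular": [50,0,0],"translation": [0.02,-0.391,-0.337],"hand": 0.4}]' --grip_force 25

```text
time: 1.6
tcp_pos: [0.4563, 0.1154, 0.2106]
tool_rot: [140.6, 90.0, 160.8]
force: [0.4, 0.4, 1.0]
width: 0.0616
```

```bash
python3 -c "
from h import *
go(.4565,.1129,.110,20)"
```

```text
t 1.60 tcp [0.4563 0.1154 0.2106] jaw 20.2 delta [ 0.1006 -0.0024 -0.0007] turn about x 0.2 tilt [-5.e-04  2.e-04 -1.e+00] q6 -14.4 F [0.4 0.4 1. ] w 0.0616
```

Call:
apply_moves --plan '[{"angular": [0,0,0],"translation": [0.03,-0.002,0],"hand": 0.3},{"angular": [0,0,0],"translation": [0.06,-0.002,0],"hand": 0.3},{"angular": [0,0,0],"translation": [0.075,-0.002,0],"hand": 0.3},{"angular": [0,0,0],"translation": [0.075,-0.002,0],"hand": 0.3}]'

```text
time: 2.1
tcp_pos: [0.4564, 0.113, 0.1348]
tool_rot: [164.4, 89.8, -175.4]
force: [1.1, 0.8, -0.4]
width: 0.0569
```

```bash
python3 -c "
from h import *
go(.4565,.1129,.1075,20)"
```

```text
t 2.10 tcp [0.4564 0.113  0.1348] jaw 20.2 delta [ 0.0273 -0.0001  0.0001] turn about x 0.2 tilt [-2.8e-03 -2.0e-04 -1.0e+00] q6 -14.7 F [ 1.1  0.8 -0.4] w 0.0569
```

Call:
apply_moves --plan '[{"angular": [0,0,0],"translation": [0.015,0,0],"hand": 0.3},{"angular": [0,0,0],"translation": [0.027,0,0],"hand": 0.3},{"angular": [0,0,0],"translation": [0.027,0,0],"hand": 0.3},{"angular": [0,0,0],"translation": [0.027,0,0],"hand": -0.3},{"angular": [0,0,0],"translation": [0.027,0,0],"hand": -0.4},{"angular": [0,0,0],"translation": [0.027,0,0],"hand": -0.5},{"angular": [0,0,0],"translation": [0.027,0,0],"hand": -1},{"angular": [0,0,0],"translation": [0.027,0,0],"hand": -1},{"angular": [0,0,0],"translation": [0.027,0,0],"hand": -1}]'

```text
time: 3.22
tcp_pos: [0.4579, 0.112, 0.1088]
tool_rot: [-128.1, 90.0, -108.1]
force: [-1.6, -0.4, 3.6]
width: 0.0275
```

```bash
python3 -c "
from h import *
go(.4565,.1129,.1075,20)"
```

```text
t 3.23 tcp [0.4579 0.112  0.1088] jaw 20.1 delta [ 0.0013  0.0013 -0.001 ] turn about x 0.1 tilt [-0.e+00 -2.e-04 -1.e+00] q6 -14.7 F [-1.6 -0.4  3.6] w 0.0275
```

Call:
apply_moves --plan '[{"angular": [0,0,0],"translation": [-0.01,0,0],"hand": -1},{"angular": [0,0,0],"translation": [-0.03,0,0],"hand": -1},{"angular": [0,0,0],"translation": [-0.06,0,0],"hand": -1},{"angular": [0,0,0],"translation": [-0.07,0,0],"hand": -1},{"angular": [0,0,0],"translation": [-0.07,0,0],"hand": -1}]'

```text
time: 3.85
tcp_pos: [0.4584, 0.1121, 0.1791]
tool_rot: [-17.4, 89.9, 2.7]
force: [0.1, 0.2, -1.4]
width: 0.0273
```

```bash
python3 -c "
from h import *
go(.657,.131,.18,6.8)
p,d=grab_frame('scene');cv2.imwrite('pics/s1.png',cv2.resize(p[130:260,220:420],None,fx=4,fy=4))
p,d=grab_frame('top');cv2.imwrite('pics/t1.png',cv2.resize(p[120:260,170:350],None,fx=4,fy=4))"
```

```text
t 3.85 tcp [0.4584 0.1121 0.1791] jaw 20.1 delta [-0.0005 -0.0504  0.193 ] turn about x 13.3 tilt [ 1.7e-03  1.0e-04 -1.0e+00] q6 -14.7 F [ 0.1  0.2 -1.4] w 0.0273
```

View pics/s1.png

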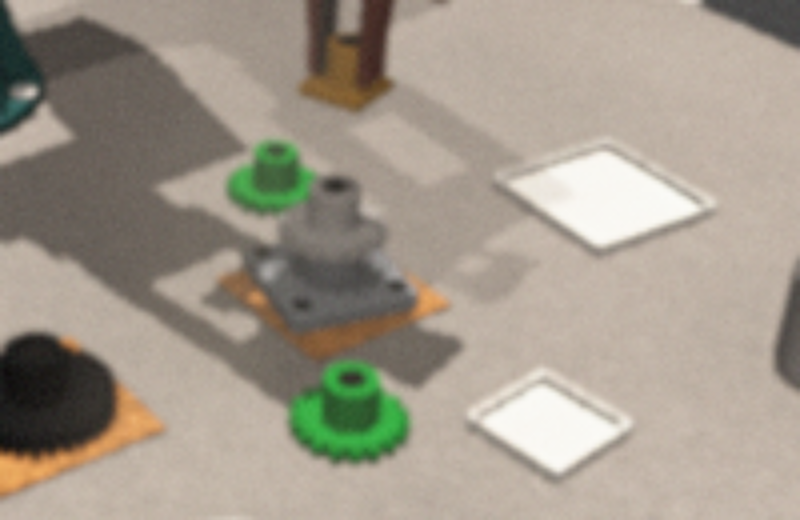

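The bush hangs level in the fingers (crop ~345,75) and the sprocket and flange are undisturbed (crop ~330,230).

Call:
apply_moves --plan '[{"angular": [3,0,0],"translation": [0,-0.007,0.025],"hand": -1},{"angular": [7,0,0],"translation": [0,-0.018,0.07],"hand": -1},{"angular": [13,0,0],"translation": [0,-0.031,0.12],"hand": -1},{"angular": [13.3,0,0],"translation": [0,-0.044,0.17],"hand": -1},{"angular": [13.3,0,0],"translation": [0,-0.05,0.193],"hand": -1},{"angular": [13.3,0,0],"translation": [0,-0.05,0.193],"hand": -1},{"angular": [13.3,0,0],"translation": [0.05,-0.05,0.193],"hand": -1},{"angular": [13.3,0,0],"translation": [0.1,-0.05,0.193],"hand": -1},{"angular": [13.3,0,0],"translation": [0.12,-0.05,0.193],"hand": -1},{"angular": [13.3,0,0],"translation": [0.12,-0.05,0.193],"hand": -1}]'

```text
time: 5.2
tcp_pos: [0.6543, 0.1312, 0.0572]
tool_rot: [179.9, 89.8, -173.4]
force: [-0.2, 0.5, -1.0]
width: 0.0274
```

```bash
python3 -c "
from h import *
go(.657,.131,.025,6.8)
p,d=grab_frame('top');cv2.imwrite('pics/t2.png',cv2.resize(p[100:190,170:290],None,fx=6,fy=6))
p,d=grab_frame('scene');cv2.imwrite('pics/s2.png',cv2.resize(p[160:270,300:440],None,fx=5,fy=5))"
```

```text
t 5.20 tcp [0.6543 0.1312 0.0572] jaw 6.8 delta [ 0.0322 -0.0005  0.0027] turn about x -0.0 tilt [-4.1e-03 -5.0e-04 -1.0e+00] q6 -1.4 F [-0.2  0.5 -1. ] w 0.0274
```

View pics/s2.png

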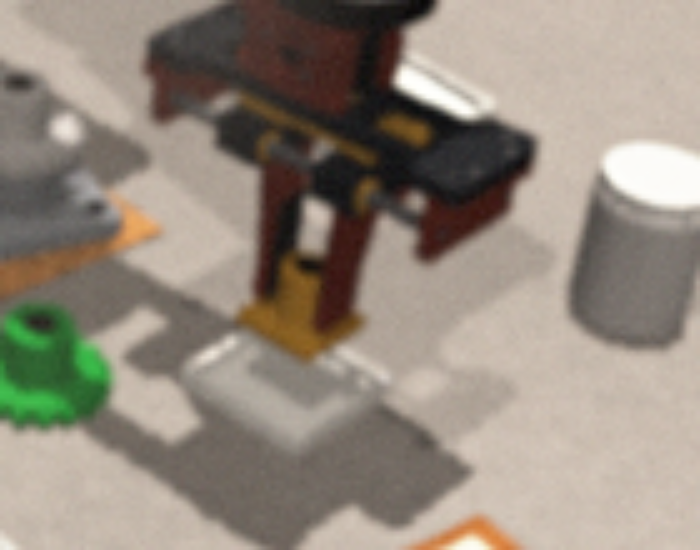

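Aligned above the tray; bush is level and parallel to it.

Call:
apply_moves --plan '[{"angular": [0,0,0],"translation": [0.005,0,0.003],"hand": -1},{"angular": [0,0,0],"translation": [0.015,0,0.003],"hand": -1},{"angular": [0,0,0],"translation": [0.025,0,0.003],"hand": -1},{"angular": [0,0,0],"translation": [0.03,0,0.003],"hand": -1},{"angular": [0,0,0],"translation": [0.032,0,0.003],"hand": -1},{"angular": [0,0,0],"translation": [0.032,0,0.003],"hand": -1}]'

```text
time: 6.05
tcp_pos: [0.6592, 0.1317, 0.0265]
tool_rot: [-167.5, 90.0, -160.7]
force: [0.7, -0.1, -2.1]
width: 0.0276
```

```bash
python3 -c "
from h import *
go(.657,.131,.0238,6.8)"
```

```text
t 6.05 tcp [0.6592 0.1317 0.0265] jaw 6.8 delta [ 0.0027 -0.0004 -0.0023] turn about x -0.0 tilt [-3.e-04 -1.e-04 -1.e+00] q6 -1.4 F [ 0.7 -0.1 -2.1] w 0.0276
```

Call:
apply_moves --plan '[{"angular": [0,0,0],"translation": [0.002,0,-0.001],"hand": -1},{"angular": [0,0,0],"translation": [0.0025,0,-0.001],"hand": -1},{"angular": [0,0,0],"translation": [0.0025,0,-0.001],"hand": -1}]'

```text
time: 6.42
tcp_pos: [0.6583, 0.1316, 0.0242]
tool_rot: [-58.3, 90.0, -51.5]
force: [-0.0, -0.8, -2.6]
width: 0.0275
```

Call:
apply_moves --plan '[{"angular": [0,0,0],"translation": [0.0005,0,0],"hand": -0.2},{"angular": [0,0,0],"translation": [0.0005,0,0],"hand": 0.1},{"angular": [0,0,0],"translation": [0.0005,0,0],"hand": 0.2},{"angular": [0,0,0],"translation": [0.0005,0,0],"hand": 0.2},{"angular": [0,0,0],"translation": [-0.02,0,0],"hand": 0.2},{"angular": [0,0,0],"translation": [-0.06,0,0],"hand": 0.2},{"angular": [0,0,0],"translation": [-0.11,0,0],"hand": 0.2},{"angular": [0,0,0],"translation": [-0.12,0,0],"hand": 0.2},{"angular": [0,0,0],"translation": [-0.12,0,0],"hand": 0.2}]'

```text
time: 7.55
tcp_pos: [0.6589, 0.1317, 0.1458]
tool_rot: [-2.9, 89.9, 3.8]
force: [-0.4, 0.6, -0.7]
width: 0.0526
```

```bash
cat >> h.py <<'E'
def snap(k,dx=None):
    out=[]
    for n in("top","scene"):
        p,d=grab_frame(n); np.savez(f"{n}{k}.npz",p=p,d=d); out.append(p)
    cv2.imwrite(f"pics/both{k}.png",np.hstack([cv2.resize(out[0][100:300,80:470],(400,205)),cv2.resize(out[1],(400,300))[:205]]))
    return out
E
python3 - <<'E'
from h import *
go(.456,.112,.15,6.8)
t,s=snap(3)
cv2.imwrite("pics/s3.png",cv2.resize(s[150:270,250:430],None,fx=4.4,fy=4.4,interpolation=cv2.INTER_CUBIC))
d=np.load("top3.npz")["d"];P=cloud("top",d)
s=np.s_[190:262,195:260]
for lo,hi,z in((.076,.11,.088),(.054,.11,.06)):
    m=np.zeros(d.shape,bool);m[s]=(P[s][...,2]>lo)&(P[s][...,2]<hi);print(m.sum(),P[m].mean(0),mm_rect("top",big(m),z))
E
```

```text
t 7.55 tcp [0.6589 0.1317 0.1458] jaw 6.8 delta [-0.0047  0.0044 -0.2038] turn about x -0.0 tilt [ 2.5e-03  2.0e-04 -1.0e+00] q6 -1.4 F [-0.4  0.6 -0.7] w 0.0526
97 [0.45583618 0.10403081 0.08797565] (((455.13970947265625, 104.32595825195312), (22.014501571655273, 34.62074279785156), 71.9411392211914), ((457.0211486816406, 109.67383575439453), 17.441417694091797))
425 [0.45389116 0.10111959 0.06702586] (((453.3882141113281, 101.665771484375), (55.50202941894531, 73.6002197265625), 64.5933837890625), ((457.56182861328125, 109.96118927001953), 37.594730377197266))
```

View pics/s3.png

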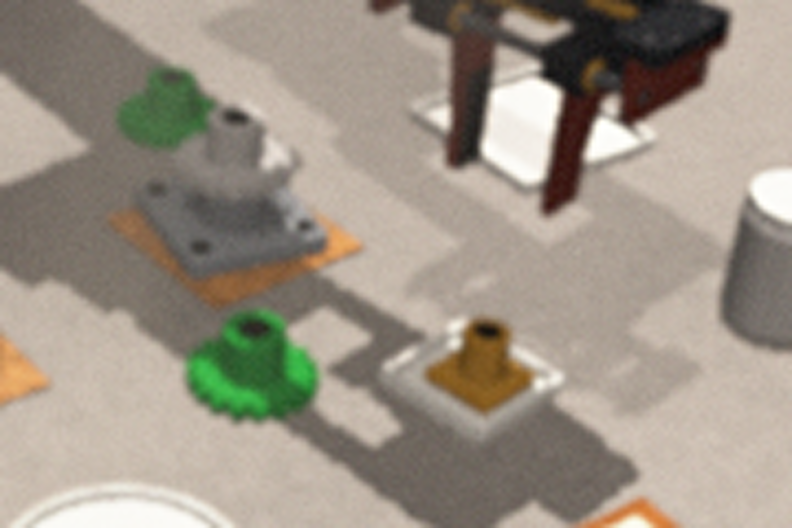

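The bush sits upright and flat in its tray (crop 487,370), rim clear all round. The arm blocks the top view of the stack, so I move aside to re-measure the sprocket.

Call:
apply_moves --plan '[{"angular": [0,0,0],"translation": [-0.05,0.1,-0.09],"hand": 0.4},{"angular": [0,0,0],"translation": [-0.05,0.17,-0.18],"hand": 0.4},{"angular": [0,0,0],"translation": [-0.05,0.17,-0.18],"hand": 0.4},{"angular": [0,0,0],"translation": [-0.05,0.17,-0.18],"hand": 0.4},{"angular": [0,0,0],"translation": [-0.05,0.17,-0.18],"hand": 0.4},{"angular": [0,0,0],"translation": [-0.05,0.17,-0.18],"hand": 0.4}]'

```text
time: 8.4
tcp_pos: [0.4592, 0.279, 0.1932]
tool_rot: [-142.6, 89.9, -135.7]
force: [-0.5, -0.8, -0.1]
width: 0.0613
```

Run:
```python
from h import *
go(.457,.112,.15,6.8)
t,s=snap(4)
cv2.imwrite("pics/t4.png",cv2.resize(t[120:270,170:350],None,fx=4,fy=4,interpolation=cv2.INTER_CUBIC))
d=np.load("top4.npz")["d"];P=cloud("top",d)
s=np.s_[190:262,195:260]
for lo,hi,z in((.076,.11,.088),(.054,.11,.06)):
    m=np.zeros(d.shape,bool);m[s]=(P[s][...,2]>lo)&(P[s][...,2]<hi);print(m.sum(),P[m].mean(0),mm_rect("top",big(m),z))
```

```text
t 8.40 tcp [0.4592 0.279  0.1932] jaw 6.8 delta [ 0.0434 -0.1655 -0.022 ] turn about x 0.0 tilt [-0.0011 -0.0011 -1.    ] q6 17.1 F [-0.5 -0.8 -0.1] w 0.0613
172 [0.45739028 0.11050678 0.08826498] (((457.338134765625, 109.92495727539062), (34.034244537353516, 34.062320709228516), 89.02037811279297), ((457.39666748046875, 110.5335693359375), 17.96462059020996))
646 [0.45743703 0.11026518 0.0679601 ] (((457.6878356933594, 110.70816040039062), (74.12239074707031, 73.7034683227539), 43.942317962646484), ((457.2119140625, 111.06694793701172), 38.119937896728516))
```

View pics/t4.png

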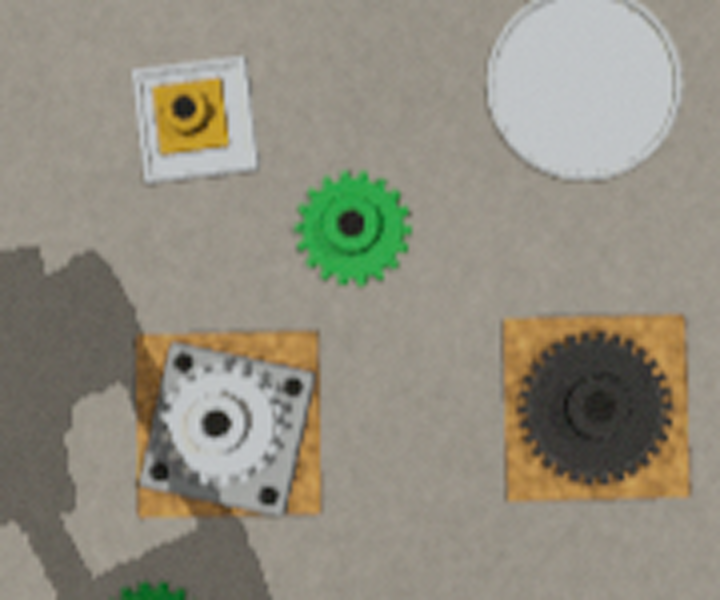

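Call:
apply_moves --plan '[{"angular": [0,0,0],"translation": [0.03,-0.06,-0.01],"hand": 0.5},{"angular": [0,0,0],"translation": [0.05,-0.12,-0.022],"hand": 0.5},{"angular": [0,0,0],"translation": [0.07,-0.167,-0.022],"hand": 0.5},{"angular": [0,0,0],"translation": [0.08,-0.167,-0.022],"hand": 0.5},{"angular": [0,0,0],"translation": [0.08,-0.167,-0.022],"hand": 0.5},{"angular": [0,0,0],"translation": [0.08,-0.167,-0.022],"hand": 0.5}]'

```text
time: 9.25
tcp_pos: [0.4581, 0.1115, 0.1144]
tool_rot: [15.4, 90.0, 22.2]
force: [-0.4, 1.1, -0.8]
width: 0.0655
```

Run:
```python
from h import *
go(.4573,.1105,.072,6.8)
```

```text
t 9.25 tcp [0.4581 0.1115 0.1144] jaw 6.8 delta [ 0.0424 -0.0009 -0.0009] turn about x 0.0 tilt [ 5.e-04  2.e-04 -1.e+00] q6 -1.5 F [-0.4  1.1 -0.8] w 0.0655
```

Call:
apply_moves --plan '[{"angular": [0,0,0],"translation": [0.02,-0.001,-0.001],"hand": 0.4},{"angular": [0,0,0],"translation": [0.037,-0.001,-0.001],"hand": 0.4},{"angular": [0,0,0],"translation": [0.042,-0.001,-0.001],"hand": 0.4},{"angular": [0,0,0],"translation": [0.042,-0.001,-0.001],"hand": 0.4},{"angular": [0,0,0],"translation": [0.042,-0.001,-0.001],"hand": 0.1},{"angular": [0,0,0],"translation": [0.042,-0.001,-0.001],"hand": -0.1},{"angular": [0,0,0],"translation": [0.042,-0.001,-0.001],"hand": -0.3},{"angular": [0,0,0],"translation": [0.042,-0.001,-0.001],"hand": -1},{"angular": [0,0,0],"translation": [0.042,-0.001,-0.001],"hand": -1},{"angular": [0,0,0],"translation": [0.042,-0.001,-0.001],"hand": -1}]' --grip_force 35

```text
time: 10.5
tcp_pos: [0.4564, 0.1096, 0.0725]
tool_rot: [-173.7, 90.0, -166.9]
force: [-2.6, 0.6, 6.8]
width: 0.0352
```

Run:
```python
from h import *
go(.4573,.1105,.072,6.8)
```

```text
t 10.50 tcp [0.4564 0.1096 0.0725] jaw 6.8 delta [0.0005 0.0008 0.001 ] turn about x -0.0 tilt [-2.e-04 -0.e+00 -1.e+00] q6 -1.7 F [-2.6  0.6  6.8] w 0.0352
```

Call:
apply_moves --plan '[{"angular": [0,0,0],"translation": [-0.005,0,0],"hand": -1},{"angular": [0,0,0],"translation": [-0.02,0,0],"hand": -1},{"angular": [0,0,0],"translation": [-0.05,0,0],"hand": -1},{"angular": [0,0,0],"translation": [-0.08,0,0],"hand": -1},{"angular": [0,0,0],"translation": [-0.08,0,0],"hand": -1}]'

```text
time: 11.12
tcp_pos: [0.4582, 0.1098, 0.1538]
tool_rot: [-3.0, 89.7, 3.8]
force: [-0.1, 0.0, -3.6]
width: 0.0356
```

Run:
```python
from h import *
go(.4842,-.3868,.15,6.8)
t,s=snap(5)
cv2.imwrite("pics/s5.png",cv2.resize(s[120:270,220:400],None,fx=4,fy=4,interpolation=cv2.INTER_CUBIC))
```

```text
t 11.12 tcp [0.4582 0.1098 0.1538] jaw 6.8 delta [ 0.0037 -0.4962 -0.0328] turn about x -0.0 tilt [ 4.6e-03  3.0e-04 -1.0e+00] q6 -1.7 F [-0.1  0.  -3.6] w 0.0356
```

View pics/s5.png

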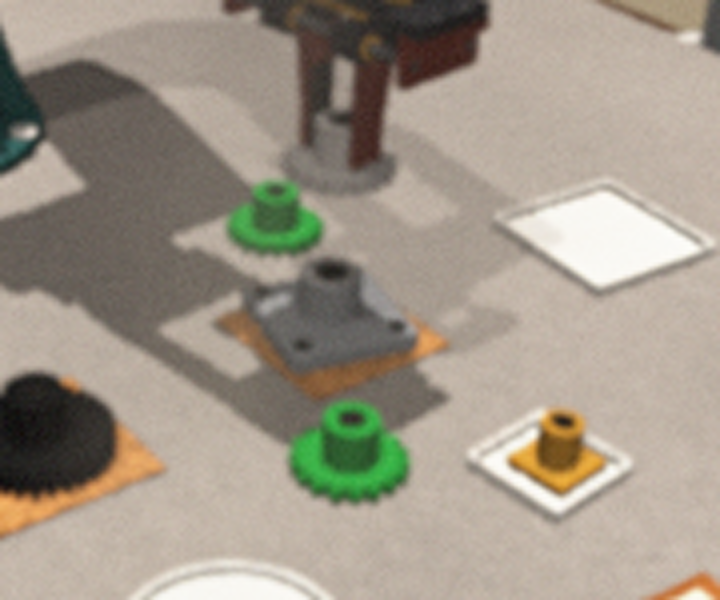

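Sprocket held level above the flange (crop 340,165); flange undisturbed.

Call:
apply_moves --plan '[{"angular": [0,0,0],"translation": [-0.01,-0.02,0],"hand": -1},{"angular": [0,0,0],"translation": [-0.01,-0.06,0],"hand": -1},{"angular": [0,0,0],"translation": [-0.01,-0.11,0],"hand": -1},{"angular": [0,0,0],"translation": [-0.01,-0.165,0],"hand": -1},{"angular": [0,0,0],"translation": [-0.01,-0.22,-0.005],"hand": -1},{"angular": [0,0,0],"translation": [-0.01,-0.275,-0.015],"hand": -1},{"angular": [0,0,0],"translation": [-0.01,-0.33,-0.025],"hand": -1},{"angular": [0,0,0],"translation": [-0.01,-0.385,-0.033],"hand": -1},{"angular": [0,0,0],"translation": [-0.01,-0.435,-0.033],"hand": -1},{"angular": [0,0,0],"translation": [-0.005,-0.475,-0.033],"hand": -1},{"angular": [0,0,0],"translation": [0,-0.496,-0.033],"hand": -1},{"angular": [0,0,0],"translation": [0,-0.496,-0.033],"hand": -1}]'

```text
time: 12.72
tcp_pos: [0.4814, -0.3867, 0.1501]
tool_rot: [126.9, 89.8, 133.6]
force: [0.4, 0.1, -3.2]
width: 0.035
```

Run:
```python
from h import *
go(.4842,-.3868,.0255,6.8)
t,s=snap(6)
# flange re-measure, arm now away
d=np.load("top6.npz")["d"];P=cloud("top",d)
q=np.s_[190:262,195:260]
m=np.zeros(d.shape,bool);m[q]=(P[q][...,2]>.038);print("flange hub",m.sum(),P[m].mean(0),mm_rect("top",big(m),.05))
hsv=cv2.cvtColor(t,cv2.COLOR_BGR2HSV)
m=np.zeros(d.shape,bool);m[q]=(P[q][...,2]>.013)&((hsv[q][...,1]<70));m=cv2.morphologyEx(m.astype(np.uint8),cv2.MORPH_OPEN,np.ones((3,3)));print(mm_rect("top",big(m),.02))
```

```text
t 12.72 tcp [ 0.4814 -0.3867  0.1501] jaw 6.7 delta [ 0.1246 -0.0007  0.003 ] turn about x -0.1 tilt [-0.0022  0.0023 -1.    ] q6 -51.9 F [ 0.4  0.1 -3.2] w 0.0350
flange hub 238 [0.45476253 0.11211146 0.05105799] (((455.2565002441406, 111.91661071777344), (40.160545349121094, 40.20743942260742), 89.00906372070312), ((454.7630920410156, 112.24002838134766), 21.8782901763916))
(((453.84173583984375, 112.10302734375), (95.37144470214844, 94.62831115722656), 76.77029418945312), ((452.8247985839844, 112.63407135009766), 64.72506713867188))
```

View pics/both6.png

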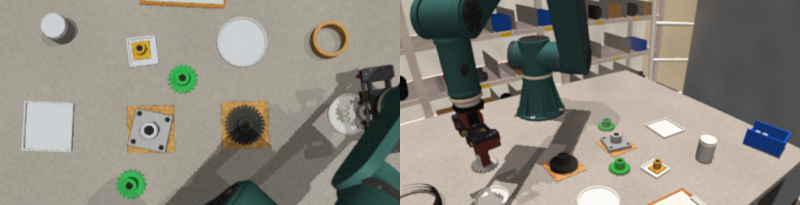

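Call:
apply_moves --plan '[{"angular": [0,0,0],"translation": [0.02,0,0.003],"hand": -1},{"angular": [0,0,0],"translation": [0.05,0,0.003],"hand": -1},{"angular": [0,0,0],"translation": [0.08,0,0.003],"hand": -1},{"angular": [0,0,0],"translation": [0.105,0,0.003],"hand": -1},{"angular": [0,0,0],"translation": [0.115,0,0.003],"hand": -1},{"angular": [0,0,0],"translation": [0.12,0,0.003],"hand": -1},{"angular": [0,0,0],"translation": [0.12,0,0.003],"hand": -1},{"angular": [0,0,0],"translation": [0.12,0,0.003],"hand": -1}]'

```text
time: 13.82
tcp_pos: [0.4858, -0.3869, 0.0332]
tool_rot: [-54.8, 89.9, -48.0]
force: [-0.6, -0.5, -3.7]
width: 0.0351
```

Run:
```python
from h import *
go(.4842,-.3868,.0255,6.8)
t,s=snap(7)
cv2.imwrite("pics/s7.png",np.hstack([cv2.resize(s[230:310,80:180],(400,320),interpolation=cv2.INTER_CUBIC),cv2.resize(t[170:250,370:470],(400,320),interpolation=cv2.INTER_CUBIC)]))
```

```text
t 13.82 tcp [ 0.4858 -0.3869  0.0332] jaw 6.8 delta [ 0.0077  0.0003 -0.0016] turn about x -0.0 tilt [ 0.0011 -0.0013 -1.    ] q6 -51.7 F [-0.6 -0.5 -3.7] w 0.0351
```

View pics/s7.png

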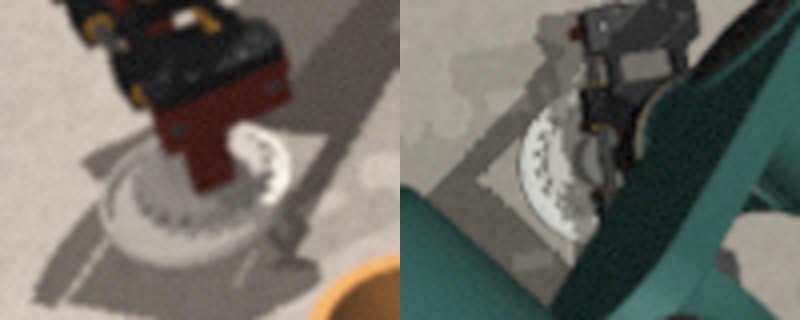

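The sprocket is level, above the small round tray and inside its rim outline (left panel ~200,200).

Call:
apply_moves --plan '[{"angular": [0,0,0],"translation": [0.004,0,-0.001],"hand": -1},{"angular": [0,0,0],"translation": [0.0065,0,-0.001],"hand": -1},{"angular": [0,0,0],"translation": [0.0075,0,-0.001],"hand": -1},{"angular": [0,0,0],"translation": [0.0075,0,-0.001],"hand": -1}]'

```text
time: 14.42
tcp_pos: [0.484, -0.3865, 0.0255]
tool_rot: [-177.4, 90.0, -170.6]
force: [-1.6, 2.0, 6.6]
width: 0.0351
```

Call:
apply_moves --plan '[{"angular": [0,0,0],"translation": [0,0,0],"hand": 0.1},{"angular": [0,0,0],"translation": [0,0,0],"hand": 0.3},{"angular": [0,0,0],"translation": [0,0,0],"hand": 0.3},{"angular": [0,0,0],"translation": [0,0,0],"hand": 0.3},{"angular": [0,0,0],"translation": [-0.02,0,0],"hand": 0.3},{"angular": [0,0,0],"translation": [-0.06,0,0],"hand": 0.3},{"angular": [0,0,0],"translation": [-0.11,0,0],"hand": 0.3},{"angular": [0,0,0],"translation": [-0.12,0,0],"hand": 0.3},{"angular": [0,0,0],"translation": [-0.12,0,0],"hand": 0.3}]'

```text
time: 15.55
tcp_pos: [0.4844, -0.3867, 0.145]
tool_rot: [-56.3, 89.9, -49.5]
force: [0.3, 0.3, -0.2]
width: 0.0569
```

Run:
```python
from h import *
go(.4545,.1121,.15,0)
t,s=snap(8)
cv2.imwrite("pics/s8.png",np.hstack([cv2.resize(s[230:310,80:180],(400,320),interpolation=cv2.INTER_CUBIC),cv2.resize(t[170:250,370:470],(400,320),interpolation=cv2.INTER_CUBIC)]))
```

```text
t 15.55 tcp [ 0.4844 -0.3867  0.145 ] jaw 6.8 delta [-0.0055  0.4988  0.0292] turn about x 6.8 tilt [ 7.e-04 -9.e-04 -1.e+00] q6 -51.8 F [ 0.3  0.3 -0.2] w 0.0569
```

View pics/s8.png

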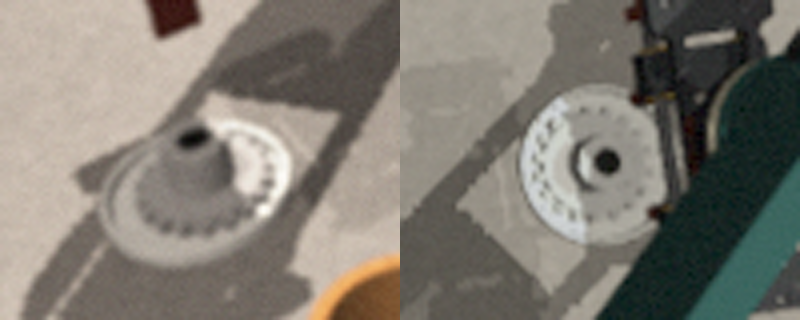

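Sprocket lies flat and upright in the small round tray. On to the flange.

Call:
apply_moves --plan '[{"angular": [0,0,0],"translation": [-0.005,0.06,0],"hand": 0.6},{"angular": [0,0,0],"translation": [-0.005,0.12,0],"hand": 0.6},{"angular": [0,0,0],"translation": [-0.005,0.18,0.005],"hand": 0.6},{"angular": [0,0,0],"translation": [-0.005,0.24,0.01],"hand": 0.6},{"angular": [0,0,0],"translation": [-0.005,0.3,0.015],"hand": 0.6},{"angular": [0,0,0],"translation": [-0.005,0.36,0.02],"hand": 0.6},{"angular": [0,0,0],"translation": [-0.005,0.42,0.029],"hand": 0.6},{"angular": [0,0,0],"translation": [0,0.475,0.029],"hand": 0.6},{"angular": [0,0,0],"translation": [0.02,0.499,0.029],"hand": 0.6},{"angular": [0,0,0],"translation": [0.06,0.499,0.029],"hand": 0.6},{"angular": [0,0,0],"translation": [0.06,0.499,0.029],"hand": 0.6},{"angular": [0,0,0],"translation": [0.06,0.499,0.029],"hand": 0.6}]'

```text
time: 17.15
tcp_pos: [0.4538, 0.1121, 0.0845]
tool_rot: [-177.4, 89.9, -170.7]
force: [0.1, -0.3, 0.4]
width: 0.0702
```

Run:
```python
from h import *
go(.4545,.1121,.032,6.8)
```

```text
t 17.15 tcp [0.4538 0.1121 0.0845] jaw 6.7 delta [ 0.0525 -0.0001  0.0008] turn about x -0.1 tilt [-1.6e-03 -3.0e-04 -1.0e+00] q6 -1.3 F [ 0.1 -0.3  0.4] w 0.0702
```

Call:
apply_moves --plan '[{"angular": [0,0,0],"translation": [0.02,0,0.001],"hand": 0.6},{"angular": [0,0,0],"translation": [0.042,0,0.001],"hand": 0.6},{"angular": [0,0,0],"translation": [0.051,0,0.001],"hand": 0.6},{"angular": [0,0,0],"translation": [0.052,0,0.001],"hand": 0.6},{"angular": [0,0,0],"translation": [0.052,0,0.001],"hand": 0.3},{"angular": [0,0,0],"translation": [0.052,0,0.001],"hand": 0.1},{"angular": [0,0,0],"translation": [0.052,0,0.001],"hand": -0.1},{"angular": [0,0,0],"translation": [0.052,0,0.001],"hand": -1},{"angular": [0,0,0],"translation": [0.052,0,0.001],"hand": -1},{"angular": [0,0,0],"translation": [0.052,0,0.001],"hand": -1}]' --grip_force 40

```text
time: 18.4
tcp_pos: [0.4537, 0.1123, 0.0329]
tool_rot: [-176.5, 89.9, -169.7]
force: [-4.7, -1.0, 6.9]
width: 0.0434
```

Run:
```python
from h import *
go(.4545,.1121,.032,6.8)
```

```text
t 18.40 tcp [0.4537 0.1123 0.0329] jaw 6.8 delta [ 0.0009 -0.0003  0.0008] turn about x -0.0 tilt [-2.4e-03 -4.0e-04 -1.0e+00] q6 -1.3 F [-4.7 -1.   6.9] w 0.0434
```

Call:
apply_moves --plan '[{"angular": [0,0,0],"translation": [-0.005,0,0],"hand": -1},{"angular": [0,0,0],"translation": [-0.02,0,0],"hand": -1},{"angular": [0,0,0],"translation": [-0.05,0,0],"hand": -1},{"angular": [0,0,0],"translation": [-0.09,0,0],"hand": -1},{"angular": [0,0,0],"translation": [-0.09,0,0],"hand": -1}]'

```text
time: 19.02
tcp_pos: [0.4578, 0.1128, 0.1251]
tool_rot: [-1.5, 89.6, 5.3]
force: [2.1, 0.1, -3.3]
width: 0.0434
```

Run:
```python
from h import *
go(.4694,.3692,.12,16.8)
t,s=snap(9)
cv2.imwrite("pics/s9.png",np.hstack([cv2.resize(s[130:230,250:350],(400,400),interpolation=cv2.INTER_CUBIC),cv2.resize(t[180:280,180:280],(400,400),interpolation=cv2.INTER_CUBIC)]))
```

```text
t 19.02 tcp [0.4578 0.1128 0.1251] jaw 6.8 delta [0.0054 0.2532 0.0417] turn about x -10.0 tilt [ 6.6e-03  6.0e-04 -1.0e+00] q6 -1.3 F [ 2.1  0.1 -3.3] w 0.0434
```

View pics/s9.png

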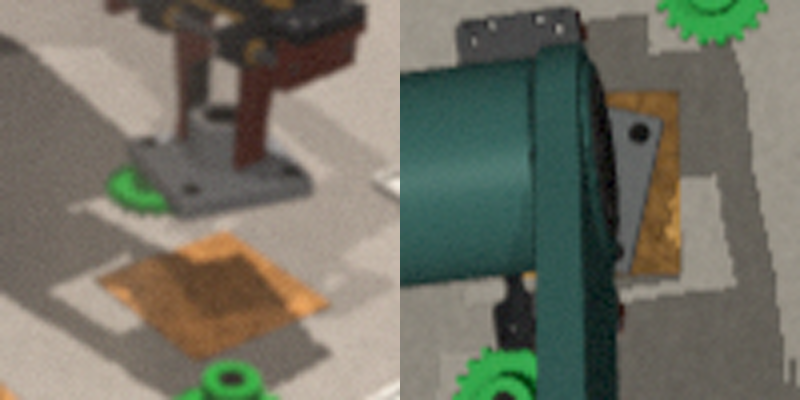

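Flange held level above its pad (left panel 220,170).

Call:
apply_moves --plan '[{"angular": [-2,0,0],"translation": [0,0.02,0.004],"hand": -1},{"angular": [-5,0,0],"translation": [0,0.06,0.01],"hand": -1},{"angular": [-8,0,0],"translation": [0,0.1,0.018],"hand": -1},{"angular": [-10,0,0],"translation": [0,0.14,0.026],"hand": -1},{"angular": [-10,0,0],"translation": [0,0.18,0.034],"hand": -1},{"angular": [-10,0,0],"translation": [0,0.22,0.042],"hand": -1},{"angular": [-10,0,0],"translation": [0.01,0.245,0.042],"hand": -1},{"angular": [-10,0,0],"translation": [0.02,0.253,0.042],"hand": -1},{"angular": [-10,0,0],"translation": [0.04,0.253,0.042],"hand": -1},{"angular": [-10,0,0],"translation": [0.06,0.253,0.042],"hand": -1},{"angular": [-10,0,0],"translation": [0.06,0.253,0.042],"hand": -1},{"angular": [-10,0,0],"translation": [0.06,0.253,0.042],"hand": -1}]'

```text
time: 20.62
tcp_pos: [0.4669, 0.368, 0.0624]
tool_rot: [-155.5, 89.9, -138.7]
force: [0.9, 0.6, -3.9]
width: 0.043
```

Run:
```python
from h import *
go(.4694,.3692,.0317,16.8)
t,s=snap(10)
cv2.imwrite("pics/s10.png",np.hstack([cv2.resize(s[120:220,310:410],(400,400),interpolation=cv2.INTER_CUBIC),cv2.resize(t[175:275,75:175],(400,400),interpolation=cv2.INTER_CUBIC)]))
```

```text
t 20.62 tcp [0.4669 0.368  0.0624] jaw 16.7 delta [0.0306 0.0005 0.0027] turn about x -0.1 tilt [-8.e-04 -7.e-04 -1.e+00] q6 14.9 F [ 0.9  0.6 -3.9] w 0.0430
```

View pics/s10.png

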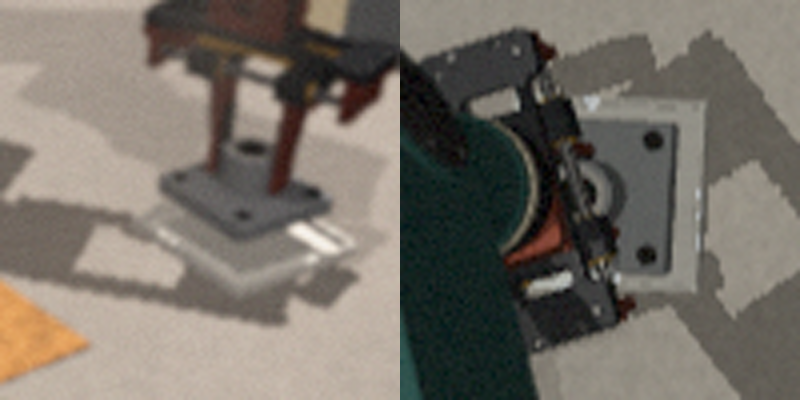

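Run:
```python
from h import *
print(onplane("top",[[75+277/4,175+124/4],[75+271/4,175+270/4]],.0497)*1000)
print(onplane("top",[[75+307/4,175+100/4],[75+297/4,175+290/4]],.010)*1000)
```

```text
[[510.02155524 313.847188    49.7       ]
 [418.58567789 318.35154187  49.7       ]]
[[527.4358103  305.51322148  10.        ]
 [404.52828496 313.07489706  10.        ]]
```

Run:
```python
from h import *
p=np.load("top0.npz")["p"]
cv2.imwrite("pics/sql.png",cv2.resize(p[190:258,92:162],None,fx=8,fy=8,interpolation=cv2.INTER_CUBIC))
g=p[190:258].mean(2)
print("row 223 cols 96-108",p[220:227,96:110].mean((0,2)).round()); print("cols 146-160",p[220:227,146:160].mean((0,2)).round())
print("rows 192-206",p[192:206,124:131].mean((1,2)).round(),p[240:256,124:131].mean((1,2)).round())
```

```text
row 223 cols 96-108 [132. 129. 129. 129. 131. 135. 162. 171. 100. 176. 181. 180. 180. 181.]
cols 146-160 [180. 180. 181. 180. 121.  83. 131. 135. 136. 135. 133. 134. 135. 137.]
rows 192-206 [136. 134. 133. 133. 132. 133. 133. 162. 171. 172. 181. 180. 180. 181.] [180. 180. 181. 181. 180. 171. 165. 155. 130. 131. 131. 131. 132. 132.
 134. 132.]
```

View pics/sql.png

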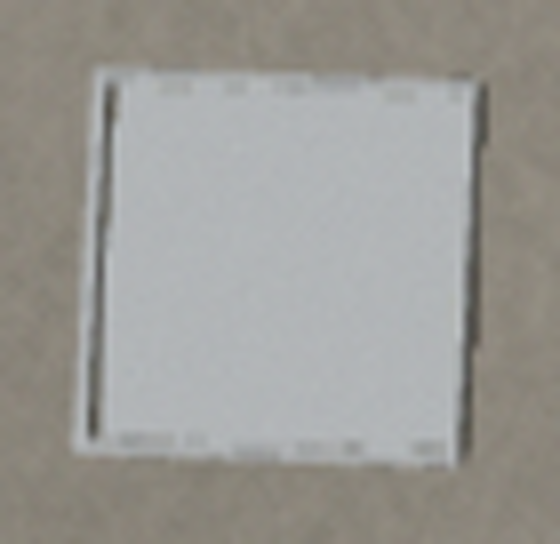

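Run:
```python
from h import *
print(onplane("top",[[101.4,223],[149.8,223],[125.6,198.5],[125.6,247.6],[125.6,223]],.012)*1000)
c=camera_params("scene")
# project to scene view: tray centre guess check with scene corners
p=np.load("scene0.npz")["p"]
cv2.imwrite("pics/sqls.png",cv2.resize(p[160:198,338:404],None,fx=10,fy=10,interpolation=cv2.INTER_CUBIC))
```

```text
[[470.57815732 435.29802487  12.        ]
 [467.77402078 310.56199468  12.        ]
 [532.68235086 372.55394374  12.        ]
 [405.72870133 373.37025864  12.        ]
 [469.17585548 372.9748275   12.        ]]
```

View pics/sqls.png

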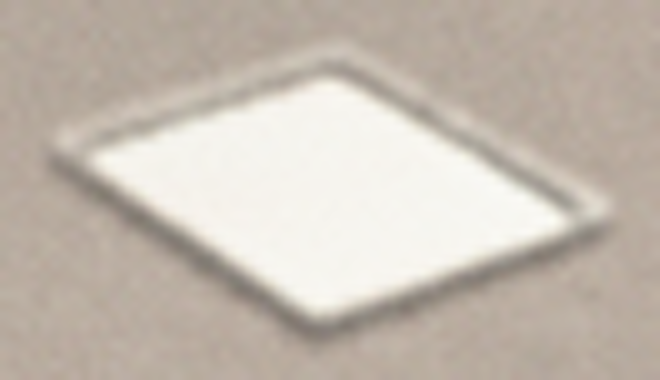

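Run:
```python
from h import *
q=np.array([[52,140],[612,213],[340,45],[312,326]])/10+[338,160]-.45
P=onplane("scene",q,.011)*1000;print(P.round(1),P.mean(0))
# recheck other large trays/SqS by median of left/right edges
p=np.load("top0.npz")["p"];hsv=cv2.cvtColor(p,cv2.COLOR_BGR2HSV)
for nm,(u,v,r) in dict(RL=(316,140,34),RS=(420,211,30)).items():
    a=p[v-3:v+4,u-r:u+r].mean((0,2));b=p[v-r:v+r,u-3:u+4].mean((1,2))
    f=lambda a:(np.where(a>150)[0][[0,-1]])
    c,rr=f(a)+u-r,f(b)+v-r; print(nm,c,rr,onplane("top",[[c.mean(),rr.mean()]],.011)*1000, onplane("top",[[c[0]-.5,v],[c[1]+.5,v],[u,rr[0]-.5],[u,rr[1]+.5]],.011)*1000)
```

```text
[[408.7 310.8  11. ]
 [539.2 425.   11. ]
 [414.  435.7  11. ]
 [533.7 297.9  11. ]] [473.89614062 367.3484958   11.        ]
RL [292 339] [116 164] [[ 675.17108708 -123.92934017   11.        ]] [[ 676.54574862  -61.16375071   11.        ]
 [ 673.78586201 -186.69593459   11.        ]
 [ 739.82573165 -126.88072516   11.        ]
 [ 610.7445832  -123.59498303   11.        ]]
RS [401 440] [191 230] [[ 484.64011336 -391.81060009   11.        ]] [[ 484.48789157 -339.88541037   11.        ]
 [ 482.19597124 -443.60899466   11.        ]
 [ 536.72578811 -392.38808934   11.        ]
 [ 432.82106485 -388.63252649   11.        ]]
```

The earlier mask had missed the tray's rim on one side; edge profiles put the tray centre nearer y = 0.372. I correct before lowering.

Call:
apply_moves --plan '[{"angular": [0,0,0],"translation": [0,0.0034,0.0042],"hand": -1},{"angular": [0,0,0],"translation": [0.01,0.0034,0.0042],"hand": -1},{"angular": [0,0,0],"translation": [0.016,0.0034,0.0042],"hand": -1},{"angular": [0,0,0],"translation": [0.016,0.0034,0.0042],"hand": -1}]'

```text
time: 21.22
tcp_pos: [0.4692, 0.3726, 0.0457]
tool_rot: [-163.0, 89.9, -146.3]
force: [-0.5, -0.4, -3.4]
width: 0.0432
```

Run:
```python
from h import *
go(.470,.3725,.0317,16.8)
t,s=snap(11)
cv2.imwrite("pics/s11.png",np.hstack([cv2.resize(s[150:210,335:410],(400,320),interpolation=cv2.INTER_CUBIC),cv2.resize(t[185:265,95:175],(320,320),interpolation=cv2.INTER_CUBIC)]))
```

```text
t 21.23 tcp [0.4692 0.3726 0.0457] jaw 16.8 delta [ 0.0139 -0.0003  0.0007] turn about x -0.0 tilt [-0.0018 -0.0012 -1.    ] q6 15.1 F [-0.5 -0.4 -3.4] w 0.0432
```

View pics/s11.png

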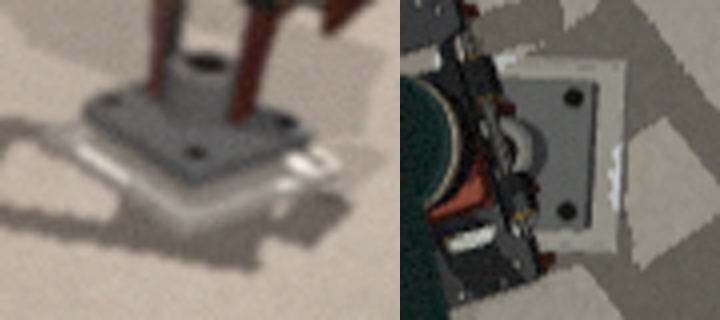

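Call:
apply_moves --plan '[{"angular": [0,0,0],"translation": [0.005,0,0.001],"hand": -1},{"angular": [0,0,0],"translation": [0.01,0,0.001],"hand": -1},{"angular": [0,0,0],"translation": [0.013,0,0.001],"hand": -1},{"angular": [0,0,0],"translation": [0.014,0,0.001],"hand": -1},{"angular": [0,0,0],"translation": [0.014,0,0.001],"hand": -1}]'

```text
time: 21.95
tcp_pos: [0.471, 0.3734, 0.0325]
tool_rot: [-155.0, 90.0, -138.3]
force: [-0.1, -0.4, -4.0]
width: 0.0435
```

Call:
apply_moves --plan '[{"angular": [0,0,0],"translation": [0.001,0,0],"hand": -1},{"angular": [0,0,0],"translation": [0.001,0,0],"hand": -1},{"angular": [0,0,0],"translation": [0.0015,0,0],"hand": -1}]'

```text
time: 22.32
tcp_pos: [0.4713, 0.3736, 0.0319]
tool_rot: [6.9, 90.0, 23.6]
force: [-1.8, -0.6, 9.1]
width: 0.0435
```

Floor contact felt; release and retreat.

Call:
apply_moves --plan '[{"angular": [0,0,0],"translation": [0,0,0],"hand": 0.2},{"angular": [0,0,0],"translation": [0,0,0],"hand": 0.4},{"angular": [0,0,0],"translation": [0,0,0],"hand": 0.4},{"angular": [0,0,0],"translation": [0,0,0],"hand": 0.4},{"angular": [0,0,0],"translation": [-0.02,0,0],"hand": 0.4},{"angular": [0,0,0],"translation": [-0.06,0,0],"hand": 0.4},{"angular": [0,0,0],"translation": [-0.11,0,0],"hand": 0.4},{"angular": [0,0,0],"translation": [-0.12,0,0],"hand": 0.4},{"angular": [0,0,0],"translation": [-0.12,0,0],"hand": 0.4}]'

```text
time: 23.45
tcp_pos: [0.4712, 0.3736, 0.1514]
tool_rot: [12.6, 89.9, 29.4]
force: [-0.4, -0.5, -0.2]
width: 0.0615
```

Run:
```python
from h import *
go(.4625,-.125,.15,0)
t,s=snap(12)
cv2.imwrite("pics/s12.png",np.hstack([cv2.resize(s[150:210,335:410],(400,320),interpolation=cv2.INTER_CUBIC),cv2.resize(t[185:265,95:175],(320,320),interpolation=cv2.INTER_CUBIC)]))
d=np.load("top12.npz")["d"];P=cloud("top",d)
q=np.s_[175:262,285:355]
m=np.zeros(d.shape,bool);m[q]=(P[q][...,2]>.038);print("gear hub",m.sum(),P[m].mean(0),mm_rect("top",big(m),.05))
m[q]=(P[q][...,2]>.013);m=cv2.morphologyEx(m.astype(np.uint8),cv2.MORPH_OPEN,np.ones((3,3)));print(mm_rect("top",big(m),.02))
q=np.s_[170:250,380:460]
m=np.zeros(d.shape,bool);m[q]=(P[q][...,2]>.03);print("sprocket",m.sum(),P[m].mean(0),mm_rect("top",big(m),.041))
```

```text
t 23.45 tcp [0.4712 0.3736 0.1514] jaw 16.8 delta [ 0.0012 -0.4748 -0.1522] turn about x 16.8 tilt [ 9.e-04  5.e-04 -1.e+00] q6 15.1 F [-0.4 -0.5 -0.2] w 0.0615
gear hub 194 [ 0.46262717 -0.124453    0.05086325] (((462.560791015625, -124.44577026367188), (40.24283218383789, 35.18349838256836), 88.7303466796875), ((462.6235656738281, -124.43782043457031), 20.27799415588379))
(((465.7501220703125, -124.38240051269531), (87.57451629638672, 92.7569580078125), 88.4145736694336), ((464.7708740234375, -125.94664001464844), 48.21766662597656))
sprocket 170 [ 0.48583092 -0.38263396  0.04114744] (((486.1636047363281, -383.0626220703125), (38.00559997558594, 32.97999572753906), 88.73655700683594), ((485.9064636230469, -382.90435791015625), 19.182567596435547))
```

View pics/s12.png

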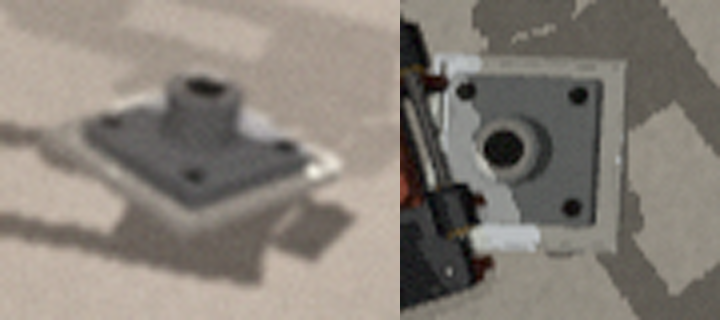

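View pics/both12.png

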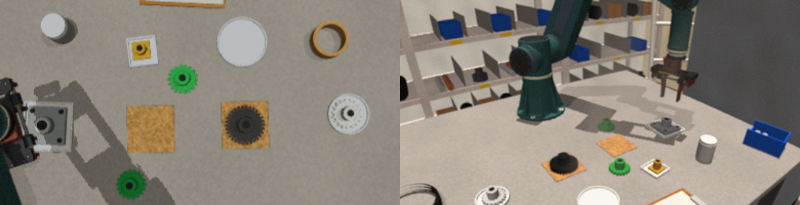

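Flange is flat inside the square rim with even gaps (right panel, plate 450–600, 75–225). Sprocket hub top reads 41 mm, as it should on its tray floor. Now the gear.

Call:
apply_moves --plan '[{"angular": [0,0,0],"translation": [0,-0.0475,-0.0152],"hand": 0.6},{"angular": [0,0,0],"translation": [0,-0.095,-0.0304],"hand": 0.6},{"angular": [0,0,0],"translation": [0,-0.1425,-0.0456],"hand": 0.6},{"angular": [0,0,0],"translation": [0,-0.19,-0.0608],"hand": 0.6},{"angular": [0,0,0],"translation": [0,-0.2375,-0.076],"hand": 0.6},{"angular": [0,0,0],"translation": [0,-0.285,-0.0912],"hand": 0.6},{"angular": [0,0,0],"translation": [0,-0.3325,-0.1064],"hand": 0.6},{"angular": [0,0,0],"translation": [0,-0.38,-0.1216],"hand": 0.6},{"angular": [0,0,0],"translation": [0,-0.4275,-0.137],"hand": 0.6},{"angular": [0,0,0],"translation": [0.02,-0.475,-0.152],"hand": 0.6},{"angular": [0,0,0],"translation": [0.06,-0.475,-0.152],"hand": 0.6},{"angular": [0,0,0],"translation": [0.06,-0.475,-0.152],"hand": 0.6}]'

```text
time: 25.05
tcp_pos: [0.4589, -0.1243, 0.0879]
tool_rot: [140.1, 89.5, 156.7]
force: [-0.2, 0.5, -0.4]
width: 0.0703
```

Call:
apply_moves --plan '[{"angular": [0,0,0],"translation": [0,0,0],"hand": 0.6},{"angular": [0,0,0],"translation": [0,0,0],"hand": 0.6}]'

```text
time: 25.3
tcp_pos: [0.4633, -0.1249, 0.0921]
tool_rot: [-43.7, 89.9, -26.8]
force: [0.5, 0.1, -0.5]
width: 0.0704
```

Run:
```python
from h import *
go(.4626,-.1245,.032,16.8)
```

```text
t 25.30 tcp [ 0.4633 -0.1249  0.0921] jaw 16.8 delta [ 0.0601  0.0006 -0.0006] turn about x 0.0 tilt [ 1.3e-03 -7.0e-04 -1.0e+00] q6 -40.2 F [ 0.5  0.1 -0.5] w 0.0704
```

Call:
apply_moves --plan '[{"angular": [0,0,0],"translation": [0.02,0.0005,-0.0005],"hand": 0.6},{"angular": [0,0,0],"translation": [0.045,0.0005,-0.0005],"hand": 0.6},{"angular": [0,0,0],"translation": [0.057,0.0005,-0.0005],"hand": 0.6},{"angular": [0,0,0],"translation": [0.06,0.0005,-0.0005],"hand": 0.6},{"angular": [0,0,0],"translation": [0.06,0.0005,-0.0005],"hand": 0.3},{"angular": [0,0,0],"translation": [0.06,0.0005,-0.0005],"hand": 0.1},{"angular": [0,0,0],"translation": [0.06,0.0005,-0.0005],"hand": -0.1},{"angular": [0,0,0],"translation": [0.06,0.0005,-0.0005],"hand": -1},{"angular": [0,0,0],"translation": [0.06,0.0005,-0.0005],"hand": -1},{"angular": [0,0,0],"translation": [0.06,0.0005,-0.0005],"hand": -1}]' --grip_force 35

```text
time: 26.55
tcp_pos: [0.4619, -0.125, 0.0316]
tool_rot: [-109.1, 90.0, -92.4]
force: [-2.3, -0.5, 6.2]
width: 0.0394
```

Call:
apply_moves --plan '[{"angular": [0,0,0],"translation": [-0.005,0,0],"hand": -1},{"angular": [0,0,0],"translation": [-0.02,0,0],"hand": -1},{"angular": [0,0,0],"translation": [-0.05,0,0],"hand": -1},{"angular": [0,0,0],"translation": [-0.09,0,0],"hand": -1},{"angular": [0,0,0],"translation": [-0.09,0,0],"hand": -1},{"angular": [0,0,0],"translation": [-0.09,0,0],"hand": -1}]'

```text
time: 27.3
tcp_pos: [0.4614, -0.1246, 0.1206]
tool_rot: [143.2, 90.0, 160.0]
force: [0.9, -0.8, -1.9]
width: 0.0397
```

Run:
```python
from h import *
go(.675,-.124,.12,16.8)
t,s=snap(13)
cv2.imwrite("pics/s13.png",np.hstack([cv2.resize(s[160:310,180:330],(400,400),interpolation=cv2.INTER_CUBIC),cv2.resize(t[100:180,276:356],(400,400),interpolation=cv2.INTER_CUBIC)]))
```

```text
t 27.30 tcp [ 0.4614 -0.1246  0.1206] jaw 16.8 delta [ 0.0004 -0.061   0.2047] turn about x -0.0 tilt [-7.e-04  3.e-04 -1.e+00] q6 -40.2 F [ 0.9 -0.8 -1.9] w 0.0397
```

View pics/s13.png

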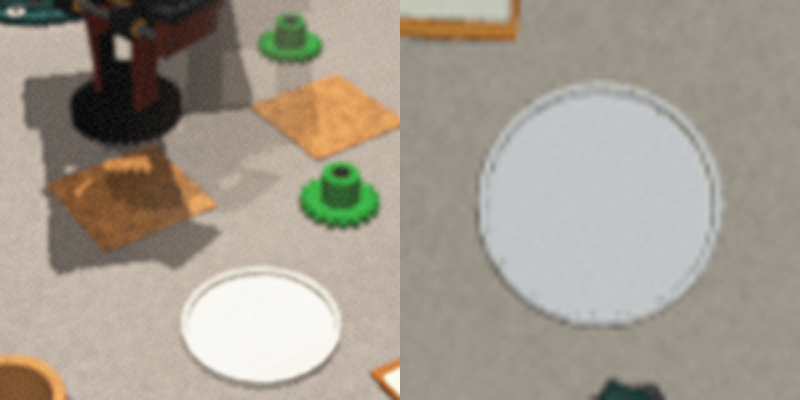

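Gear held level (left panel 125,100); large round tray empty and clear, centre at top pixel ≈ (316,140).

Call:
apply_moves --plan '[{"angular": [0,0,0],"translation": [0,-0.006,0.02],"hand": -1},{"angular": [0,0,0],"translation": [0,-0.018,0.06],"hand": -1},{"angular": [0,0,0],"translation": [0,-0.03,0.1],"hand": -1},{"angular": [0,0,0],"translation": [0,-0.042,0.14],"hand": -1},{"angular": [0,0,0],"translation": [0,-0.054,0.18],"hand": -1},{"angular": [0,0,0],"translation": [0,-0.061,0.203],"hand": -1},{"angular": [0,0,0],"translation": [0.02,-0.061,0.203],"hand": -1},{"angular": [0,0,0],"translation": [0.05,-0.061,0.203],"hand": -1},{"angular": [0,0,0],"translation": [0.07,-0.061,0.203],"hand": -1},{"angular": [0,0,0],"translation": [0.07,-0.061,0.203],"hand": -1},{"angular": [0,0,0],"translation": [0.07,-0.061,0.203],"hand": -1}]'

```text
time: 28.78
tcp_pos: [0.6739, -0.1249, 0.0515]
tool_rot: [-52.9, 90.0, -36.2]
force: [-0.7, -0.2, -2.2]
width: 0.0394
```

Run:
```python
from h import *
go(.6735,-.1245,.0306,16.8)
t,s=snap(14)
cv2.imwrite("pics/s14.png",np.hstack([cv2.resize(s[200:320,220:340],(400,400),interpolation=cv2.INTER_CUBIC),cv2.resize(t[100:180,276:356],(400,400),interpolation=cv2.INTER_CUBIC)]))
```

```text
t 28.77 tcp [ 0.6739 -0.1249  0.0515] jaw 16.8 delta [ 0.0209  0.0005 -0.0003] turn about x -0.0 tilt [ 3.e-04 -2.e-04 -1.e+00] q6 -33.0 F [-0.7 -0.2 -2.2] w 0.0394
```

View pics/s14.png

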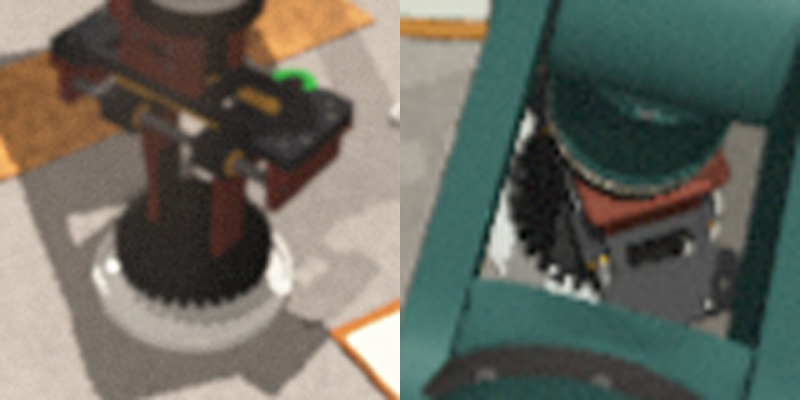

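Gear hangs level and centred over the tray (left panel 195,265). Lowering.

Call:
apply_moves --plan '[{"angular": [0,0,0],"translation": [0.006,0,0],"hand": -1},{"angular": [0,0,0],"translation": [0.013,0,0],"hand": -1},{"angular": [0,0,0],"translation": [0.018,0,0],"hand": -1},{"angular": [0,0,0],"translation": [0.02,0,0],"hand": -1},{"angular": [0,0,0],"translation": [0.021,0,0],"hand": -1},{"angular": [0,0,0],"translation": [0.021,0,0],"hand": -1}]'

```text
time: 29.62
tcp_pos: [0.6734, -0.1246, 0.0306]
tool_rot: [156.8, 89.9, 173.5]
force: [-3.7, 1.1, 3.5]
width: 0.0393
```

Call:
apply_moves --plan '[{"angular": [0,0,0],"translation": [0,0,0],"hand": 0.15},{"angular": [0,0,0],"translation": [0,0,0],"hand": 0.4},{"angular": [0,0,0],"translation": [0,0,0],"hand": 0.4},{"angular": [0,0,0],"translation": [0,0,0],"hand": 0.4},{"angular": [0,0,0],"translation": [-0.02,0,0],"hand": 0.4},{"angular": [0,0,0],"translation": [-0.06,0,0],"hand": 0.4},{"angular": [0,0,0],"translation": [-0.11,0,0],"hand": 0.4},{"angular": [0,0,0],"translation": [-0.15,0,0],"hand": 0.4},{"angular": [0,0,0],"translation": [-0.15,-0.01,-0.05],"hand": 0.4},{"angular": [0,0,0],"translation": [-0.15,-0.01,-0.11],"hand": 0.4},{"angular": [0,0,0],"translation": [-0.15,-0.01,-0.17],"hand": 0.4},{"angular": [0,0,0],"translation": [-0.15,-0.01,-0.21],"hand": 0.4}]'

```text
time: 31.12
tcp_pos: [0.4734, -0.1952, 0.1816]
tool_rot: [-72.6, 89.9, -55.8]
force: [0.2, -0.9, 0.3]
width: 0.0614
```

Call:
apply_moves --plan '[{"angular": [0,0,0],"translation": [0,0,-0.04],"hand": 0.4},{"angular": [0,0,0],"translation": [0,0,-0.04],"hand": 0.4},{"angular": [0,0,0],"translation": [0,0,-0.04],"hand": 0.4}]'

```text
time: 31.5
tcp_pos: [0.4386, -0.2069, 0.1814]
tool_rot: [-45.2, 89.8, -28.4]
force: [0.4, -0.2, 0.2]
width: 0.0615
```

Run:
```python
from h import *
go(.675,-.124,.12,16.8)
t,s=snap(15)
d=np.load("top15.npz")["d"];P=cloud("top",d);d0=np.load("top0.npz")["d"];P0=cloud("top",d0)
for nm,q,h,H in(("gear",(316,140,34),.03,.049),("flange",(127,223,34),.03,.049),("sprocket",(420,211,30),.025,.041),("bush",(219,150,22),.022,.039),("can",(134,127,22),.06,.085),("tape",(401,138,24),.03,.048),("g1",(258,177,18),.028,.038),("g2",(207,280,18),.028,.038)):
    u,v,r=q;sl=np.s_[v-r:v+r,u-r:u+r]
    for k,PP in(("now",P),("was",P0)):
        m=np.zeros(d.shape,bool);m[sl]=PP[sl][...,2]>h
        if m.sum()<10: continue
        c=mm_rect("top",big(m),H)[1]
        print(nm,k,"hub top z %.1f"%(np.median(PP[m][:,2])*1000),"exp",H*1000,"centre",np.round(c[0],1),"r %.1f"%c[1])
c=lambda p,v,u,r:cv2.resize(p[v-r:v+r,u-r:u+r],(200,200),interpolation=cv2.INTER_CUBIC)
cv2.imwrite("pics/f1.png",np.vstack([np.hstack([c(t,140,316,34),c(t,223,127,34),c(t,211,420,30),c(t,150,219,22)]),np.hstack([c(s,280,277,40),c(s,178,371,34),c(s,275,129,34),c(s,233,357,28)])]))
```

```text
t 31.50 tcp [ 0.4386 -0.2069  0.1814] jaw 16.7 delta [0.0619 0.0114 0.2502] turn about x -0.1 tilt [ 0.0025 -0.0013 -1.    ] q6 -50.2 F [ 0.4 -0.2  0.2] w 0.0615
gear now hub top z 49.3 exp 49.0 centre [ 673.5 -123.1] r 21.3
flange now hub top z 49.0 exp 49.0 centre [471.1 370.1] r 24.9
sprocket now hub top z 594.2 exp 41.0 centre [ 479.3 -379.3] r 102.3
bush now hub top z 38.8 exp 39.0 centre [658.3 133.3] r 14.9
can now hub top z 84.7 exp 85.0 centre [707.9 328. ] r 35.1
can was hub top z 84.7 exp 85.0 centre [708.  328.4] r 34.7
tape now hub top z 47.5 exp 48.0 centre [ 669.9 -338.9] r 46.8
tape was hub top z 47.4 exp 48.0 centre [ 669.9 -338.9] r 46.8
g1 now hub top z 38.6 exp 38.0 centre [583.5  29.1] r 18.2
g1 was hub top z 38.1 exp 38.0 centre [583.5  29.3] r 18.2
g2 now hub top z 38.6 exp 38.0 centre [317.9 163.8] r 18.0
g2 was hub top z 38.4 exp 38.0 centre [317.9 163.7] r 18.1
```

View pics/f1.png

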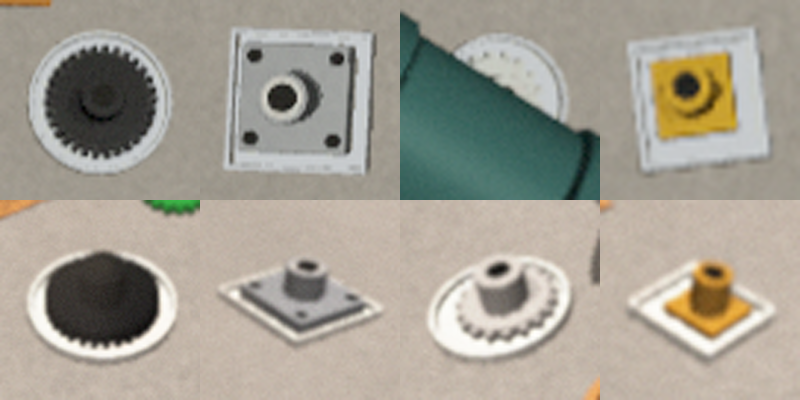

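View pics/both15.png

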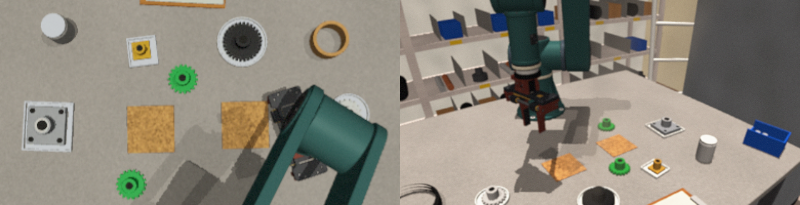

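Run:
```python
from h import *
f=np.load("top12.npz");t,d=f["p"],f["d"];P=cloud("top",d)
Q=P[185:240,395:445].reshape(-1,3);c=np.array([.4855,-.3830])
r=np.hypot(*(Q[:,:2]-c).T)
for a,b,n in((0,.015,"hub"),(.022,.034,"disc")):
    m=(r>a)&(r<b);ang=np.degrees(np.arctan2(*(Q[m,:2]-c).T[::-1]))//90
    print(n,[round(np.nanmedian(Q[m,2][ang==k])*1000,1) for k in(-2,-1,0,1)])
cv2.imwrite("pics/spr.png",cv2.resize(t[181:241,390:450],(600,600),interpolation=cv2.INTER_CUBIC))
```

```text
hub [np.float64(41.9), np.float64(42.2), np.float64(42.4), np.float64(41.3)]
disc [np.float64(14.0), np.float64(13.6), np.float64(13.5), np.float64(13.5)]
```

View pics/spr.png

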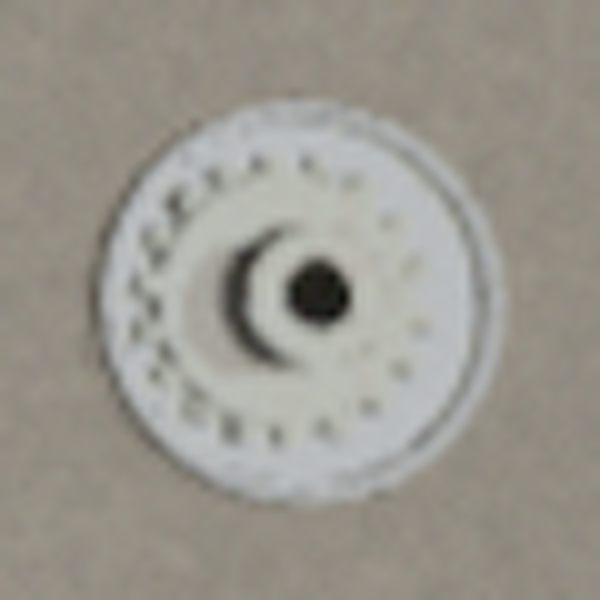

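The sprocket lies level, with its disc at 13.5–14 mm all round and its teeth inside the rim on every side. The gripper is clear of everything, so I'm handing in.

```bash
python3 -c "
from h import *
print(hand_in())"
```

```text
the job is handed in; nothing more can be done
None
```

I took the stack apart from the top and put the bush, the sprocket, the flange and then the gear into their own trays. Each was gripped by its hub, set down until it touched the floor and released. The job took about 31.5 s of the 125 s allowed and was handed in with the gripper clear of everything.

**Last checks, which all passed**
- **Height:** hub tops measured 49.3 mm for the gear, 49.0 for the flange, 41–42 for the sprocket and 38.8 for the bush. The expected heights are 49, 49, 41 and 39 mm, so all four are upright and lying on the tray floors. The sprocket figure comes from a picture taken before the gear move, because the arm hid it from the top camera at the end. The last scene picture shows it still flat in its tray.
- **Bystanders:** the grease can, the tape roll and both green look-alikes are within about 0.5 mm of where they started.

**What disagreed**
- **Large square tray:** my first measurement of its centre missed one rim and was about 3 mm off. I corrected this before lowering the flange.
- **Small round tray:** it had the same kind of error, so the sprocket sits roughly 5–8 mm off centre, still flat inside the rim.
- **Wrong-way move:** one sideways move went the wrong way. The gripper was empty and touched nothing.

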